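Stroke-test a guard trip bar and reset it

ROBOT

A 6-joint arm with a two-finger parallel gripper is mounted at the origin on a cart in front of the work surface, level with it; the furniture and walls round the work are solid. World frame = base frame: x ahead of the robot, y to its left, z up, the work surface at z = 0. Lengths are in m, angles in rad, forces in N, time in s.
With the tool pointing down it reaches from about 0.375 to 0.975 m from the base axis. Payload 3.8 kg.
Tool frame: the origin (TCP) lies between the finger pads, 19 mm behind the fingertips; this is the grasp point; z points along the fingers, y is the line along which they close (so a half turn about z gives the same grasp; the last joint's range is limited). The gripper opens to 85 mm and grips with 20 to 120 N. Pads are 22 mm wide; open, the fingers measure 114 mm over their backs; the gripper's body (76 mm by 85 mm) begins 54 mm behind the grasp point. The pads swing forward as they close: fully open they stand 13 mm farther back than shut.
Start: joints at [1.19, 0.264, 1.604, -0, 1.274, -0.037], TCP at [0.228, 0.635, 0.25] pointing down, gripper open.
Joint ranges: [-2.63, 2.63], [-0.94, 2.18], [0.31, 2.57], [-1.31, 4.45], [0, 2.66], [-2.55, 2.55]. Speed limits (rad/s): [2.57, 2.57, 3.14, 3.14, 3.14, 3.14].

INTERFACE

Orientations are given as a rotation vector (axis times angle).
In Python, from workcell import bot, vision, finish_job gives the robot as it stands (bot), with the cameras (vision) and the job as plain functions.
- The arm moves only by the tool nudge_tcp, called after ">>>" by a JSON object that holds its "op" and its "data", one argument or row to a line. Schema: {"type":"object","properties":{"offsets":{"type":"array","items":{"type":"array","prefixItems":[{"type":"array","items":{"type":"number"},"minItems":3,"maxItems":3},{"type":"number"}],"minItems":2,"maxItems":2},"minItems":1,"maxItems":5},"jaw":{"type":"number"},"grip_n":{"type":"number"},"only":{"type":"string"},"quiet":{"type":"boolean"},"lines":{"type":"string"}},"required":["offsets"],"additionalProperties":false}. offsets is a list of rows, 1 to 5 of them, each written [[dx, dy, dz], turn]: dx, dy, dz in shares of the most that a row can go, 1 being 62.5 mm, then a turn about the tool's z in shares of 180 degrees (1.0 is 180 degrees); each row shifts and turns the commanded pose from where the row before left it, along the tool's axes as they then stand; what a row does not reach is not made up. A row lasts 1/8 s, in which the tool goes at most 0.0625 m and 0.188 rad, less where a joint would pass 70% of its speed; a pose out of reach is approached as far as the arm can. jaw is the opening from 0.0 (shut) to 1.0 (fully open), set as the call begins (left out keeps the last). The fingers move at their own pace and stop on an object; grip_n is the grip in N (left out, the last holds). Time passes only in rows, so rows that do not move let the fingers close. The tool returns the time, the measured TCP pose, the force, the opening and the grip force at its end. only (a regular expression) keeps the lines of the reply that match it, lines (a string "A,B") keeps lines A to B, and quiet returns only ok. No shift or turn number may pass 1 either way. Input that does not fit is refused with a message, and nothing moves.
- bot.read_state(): the state, without advancing time (a new reading comes with each control period).
- vision.read_camera(name): name is "side" or "top" or "wrist"; returns the picture (400x640x3 uint8, red, green, blue); there is no depth.
- vision.camera_info(name): a dict with "intrinsics" (3x3 intrinsics, pixels), "extrinsics" (4x4, takes a point from camera to world coordinates). Camera axes: x right, y down, z forward; pixel columns grow to the right and rows downward; lengths in m; the calibration is good to about 2 mm. A picture is of the moment at which its call begins: read the wrist's pose just before it. camera_info takes no time and is no camera call; for the wrist camera it gives the pose at the moment of the call.
- finish_job(): hands the job in; it is judged then, once.
The state is a dict: "time": time; "q": joint angles; "joint_vel": joint speeds; "joint_torque": joint torques, N m; "tool_pos": TCP position; "tcp_rot": TCP orientation; "wrist_force": force on the tool from outside, world axes, zero at the start; "torque": the same for the moment, N m; "width": opening from 0.0 (shut) to 1.0 (fully open); "grip_force": force on a finger pad.
Only numpy, scipy, OpenCV 4.12 (cv2) and the standard library are available. Lean on these libraries where they do the work, as an engineer would, in place of code of your own. Each camera call takes 0.05 s, during which the arm holds its last target. There are 200 camera calls.

TASK

Test the red spring-loaded guard trip bar: with the tips of the closed fingers press it lightly a few millimetres down at its yellow-capped end and, keeping it pressed, run the fingertips along it in one stroke to the black-capped end, without ramming it hard against its stop. Then let it spring up and press the blue reset button fully down and let it go. Do not grip or shift anything; leave the small things round about where they are.

Things in the scene. Friction and masses are not known exactly. Their poses are not given: they have to be found in the camera images.
- trip_unit: Trip-bar unit, fixed on the bench: base plate 290x60x6 mm, channel 28 mm high with a yellow and a black end cap (34 mm high), red bar in it. Origin: centre of the underside, z = 0; x along the bar from yellow to black cap, z up; any yaw. Keep the tool point over the bar (ends at x = -110 and 110 mm); begin the stroke in the outer 35 mm at the yellow end, finish in the outer 35 mm at the black.
- bar_start (a point): End of the red bar's top at the yellow cap: on the bar's centre line, at the height of the top face of the unpressed bar, 50 mm above the bench. Does not move when the bar is pressed.
- bar_end (a point): The same point at the black cap's end, 220 mm from bar_start.
- trip_bar (a joint): How far the rigid red bar (220 mm long, 16 mm wide, top 50 mm above the bench) is pressed straight down, in m: 0 = up, 0.008 = on its stop. It sinks as a whole, staying level, wherever it is pressed. Spring: about 1 N to start, 6.5 N at the stop; it springs back. 3 to 5 mm down is a good depth for the stroke; under 1.5 mm counts as not pressed, over 20 N as ramming.
- reset_box: Reset station, a fixed grey box 80x80 mm with a yellow top plate 42 mm above the bench, carrying the blue push button in a black round housing in the middle. Origin: centre of the underside on the bench; z up.
- reset_button_top (a point): Centre of the top face of the blue button (30 mm diameter); it moves down with the button.
- reset_button (a joint): How far the blue button is pressed, in m: 0 = up, 0.006 = fully down (about 5 N); springs back. It counts as pressed from 0.0045.
- brass_bushing: Brass-coloured flanged bushing, 25 mm diameter, 28 mm high, standing loose beside the bar; origin under its centre. Leave it alone.
- ring: Steel ring gauge lying flat, loose, 53 mm diameter, 16 mm high, beside the bar; origin under its centre. Leave it alone.
- orange_box: Small black and orange box, 54x62x17 mm, loose; origin under its centre. Leave it alone.
- tape: Yellow tape measure, 37x84x62 mm, loose; origin under its centre. Leave it alone.
- bottle: Cream oil bottle with red spout, 52x48x145 mm, loose; origin under its centre. Leave it alone.
- vee: Steel V block 50x44x36 mm, loose; origin under its centre. Leave it alone.
- pen: White and black marker pen, 118 mm long, 17 mm thick, lying loose; origin under its centre. Leave it alone.

How it is judged:
By the outcome, as a careful person would: the job done as asked, in the order asked, and still so for the second after the job is handed in, with the robot touching nothing.
It also fails if it takes over 51 s, if anything falls off the work surface, if the arm or the gripper's body presses on something with over 40 N, if the wrist force passes 120 N, or if a joint passes its speed limit or range.

## Working session

There is one attempt and no reset: what is moved stays moved. The work goes in short steps, Python scripts to look and compute and a tool call to move; the robot and the scene stay as the last step left them, time stands still between calls to the robot, and variables do not carry over. Pictures are saved under pics/ and viewed, at most 10 in all, crops included, and the job is handed in when it is done.

```bash
mkdir -p pics; python3 - <<'E'
from workcell import bot, vision, finish_job
import cv2
for n in("top","side"):
    im=vision.read_camera(n); cv2.imwrite(f"pics/{n}0.png",im[...,::-1])
    c=vision.camera_info(n); print(n,c["intrinsics"],c["extrinsics"])
s=bot.read_state(); print(s["time"],s["tool_pos"],s["tcp_rot"],s["wrist_force"],s["width"])
E
```

```text
top [[477.36194434   0.         318.6274771 ]
 [  0.         477.36194434 208.22840725]
 [  0.           0.           1.        ]] [[-0.01079997 -0.98900231  0.14750522  0.30787503]
 [-0.99972636  0.0076184  -0.02211714 -0.04128087]
 [ 0.02075015 -0.14770372 -0.98881396  1.43572189]
 [ 0.          0.          0.          1.        ]]
side [[396.80779752   0.         317.41005988]
 [  0.         396.80779752 199.21171988]
 [  0.           0.           1.        ]] [[-0.99924705 -0.03052746  0.02394612  0.48621101]
 [-0.03783929  0.63037482 -0.77536816  0.82846958]
 [ 0.00857499 -0.77569044 -0.63105531  0.79732893]
 [ 0.          0.          0.          1.        ]]
0.1 [0.2272559  0.6349162  0.24874001] [-0.53726219 -3.09485286  0.0032236 ] [-0.00809372 -0.2205975  -0.28965458] 0.9998592776741355
```

View pics/top0.png

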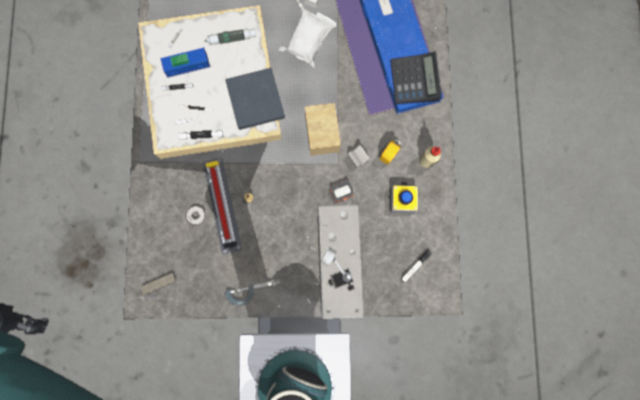

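View pics/side0.png

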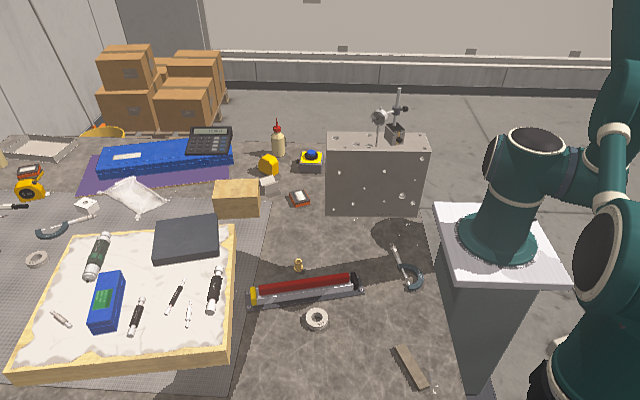

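The top view shows the red bar from (212,165) at the yellow end to (230,245) at the black end. The button is at (406,197), and a tall grey block stands between them at (340,260). The side view shows the bar at (255–355, 285) and the button at (311,155).

```bash
cat > h.py <<'E'
import numpy as np,cv2
from workcell import bot, vision, finish_job
def ray(n,p):
    c=vision.camera_info(n);K=c["intrinsics"];T=c["extrinsics"]
    return T[:3,3],T[:3,:3]@np.linalg.inv(K)@np.array([p[0],p[1],1.])
def onz(n,p,z):
    o,d=ray(n,p);return o+d*(z-o[2])/d[2]
def two(p1,p2):
    (a,d),(b,e)=ray("top",p1),ray("side",p2)
    s=np.linalg.lstsq(np.c_[d,-e],b-a,rcond=None)[0]
    P,Q=a+s[0]*d,b+s[1]*e;return (P+Q)/2,np.linalg.norm(P-Q)
def blob(n,im,roi,hue,smin=120,vmin=60):
    x0,y0,x1,y1=roi;h=cv2.cvtColor(im[y0:y1,x0:x1],cv2.COLOR_RGB2HSV).astype(int)
    lo,hi=hue;H=h[...,0];m=((H>=lo)&(H<=hi)) if lo<=hi else ((H>=lo)|(H<=hi))
    m=(m&(h[...,1]>smin)&(h[...,2]>vmin)).astype(np.uint8)
    k,_,st,ce=cv2.connectedComponentsWithStats(m)[0:4] if False else cv2.connectedComponentsWithStats(m)
    return None
def mask(im,roi,hue,smin=120,vmin=60):
    x0,y0,x1,y1=roi;h=cv2.cvtColor(im,cv2.COLOR_RGB2HSV).astype(int)
    lo,hi=hue;H=h[...,0];m=((H>=lo)&(H<=hi)) if lo<=hi else ((H>=lo)|(H<=hi))
    m=m&(h[...,1]>smin)&(h[...,2]>vmin);k=np.zeros_like(m);k[y0:y1,x0:x1]=1
    m=(m&k).astype(np.uint8)
    n,l,st,ce=cv2.connectedComponentsWithStats(m)
    i=1+np.argmax(st[1:,4]);ys,xs=np.where(l==i);return np.c_[xs,ys].astype(np.float32),ce[i],st[i]
E
sed -i '/^def blob/,/return None/d' h.py
python3 - <<'E'
from h import *
R={}
for n,roi,br in(("top",(190,140,250,260),(385,180,425,215)),("side",(240,260,370,320),(295,140,330,175))):
    im=vision.read_camera(n)
    pts,c,st=mask(im,roi,(172,6)); r=cv2.minAreaRect(pts)
    b=cv2.boxPoints(r); d=[np.linalg.norm(b[i]-b[(i+1)%4]) for i in range(4)]
    i=int(np.argmin(d)); e=[(b[i]+b[(i+1)%4])/2,(b[(i+2)%4]+b[(i+3)%4])/2]
    pb,cb,sb=mask(im,br,(105,125))
    py,cy,sy=mask(im,roi,(20,35)); pp,cp,sp=mask(im,br,(20,35))
    print(n,"bar",r,e,"btn",cb,sb,"yel",cy,sy,"plate",(pp.min(0)+pp.max(0))/2,sp)
    R[n]=cb
    if n=="top":
        for q in e: print(onz(n,q,.05))
        print(onz(n,cb,.06),onz(n,cy,.034),onz(n,(pp.min(0)+pp.max(0))/2,.042))
    cr=im[roi[1]:roi[3],roi[0]:roi[2]]; cr2=im[120:300,270:450]
    big=lambda a:cv2.resize(a,None,fx=min(400/a.shape[1],600/a.shape[0]),fy=min(400/a.shape[1],600/a.shape[0]),interpolation=2)
    a,b2=big(cr),big(cr2); H=max(a.shape[0],b2.shape[0]); o=np.zeros((H,a.shape[1]+b2.shape[1],3),np.uint8)
    o[:a.shape[0],:a.shape[1]]=a;o[:b2.shape[0],a.shape[1]:]=b2
    cv2.imwrite(f"pics/crop_{n}.png",o[...,::-1])
print(two(R["top"],R["side"]))
# tall block: top corners as seen
print("block",two((319,206),(323,151)),two((361,206),(335,133)))
for p in((319,206),(358,206),(319,318),(364,318)): print(p,onz("top",p,.2))
E
```

```text
top bar ((219.5902557373047, 203.08779907226562), (71.79864501953125, 4.889012813568115), 77.90524291992188) [array([212.0683 , 167.98535], dtype=float32), array([227.11221, 238.19025], dtype=float32)] btn [405.89215686 196.67647059] [401 191  11  12 102] yel [211.86153846 163.73846154] [206 161  13   7  65] plate [404.5 197. ] [393 185  24  25 391]
[0.637416   0.24180455 0.05      ]
[0.42887681 0.19383323 0.05      ]
[ 0.54541809 -0.32871605  0.06      ] [0.65426083 0.24597717 0.034     ] [ 0.54757975 -0.32828227  0.042     ]
side bar ((303.8371887207031, 283.37847900390625), (10.183588981628418, 91.5086441040039), 81.74057006835938) [array([349.11694, 276.80563], dtype=float32), array([258.55743, 289.95132], dtype=float32)] btn [311.28205128 152.15384615] [307 150   9   6  39] yel [252.88990826 295.70642202] [250 287   7  19 109] plate [310.5 157. ] [300 151  22  13 139]
(array([ 0.54479323, -0.32801577,  0.06332667]), np.float64(9.965457953562289e-05))
block (array([ 0.49695134, -0.06954162,  0.23124192]), np.float64(0.007245704917210479)) (array([ 0.48064664, -0.17534736,  0.22970352]), np.float64(0.02400661581447262))
(319, 206) [ 0.49810736 -0.06996057  0.2       ]
(358, 206) [ 0.49732894 -0.17232971  0.2       ]
(319, 318) [ 0.21130342 -0.06682917  0.2       ]
(364, 318) [ 0.20988593 -0.18096168  0.2       ]
```

View pics/crop_top.png

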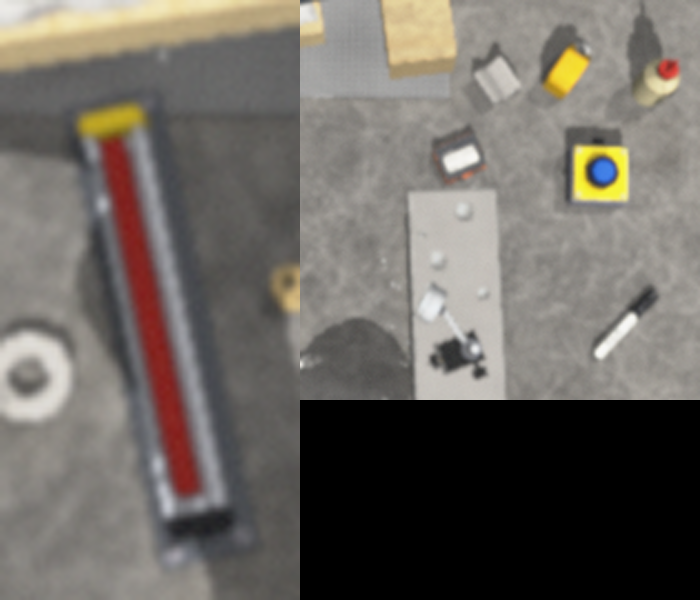

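View pics/crop_side.png

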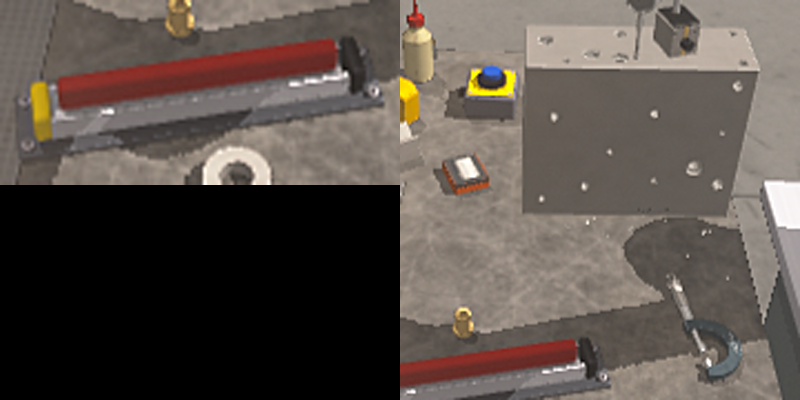

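Both crops agree. The bar runs from about (0.640, 0.242) to (0.426, 0.193), 214–220 mm at z = 50 mm. The button top is at (0.545, −0.328, 0.063), and the block is about 0.23 m tall with a gauge standing on it. I'll shut the gripper, line it up with the bar and move over.

Careful with the scale: shifts go in shares of 62.5 mm and turns go in shares of 180 degrees. That gives: -0.143 rad is -0.0455.

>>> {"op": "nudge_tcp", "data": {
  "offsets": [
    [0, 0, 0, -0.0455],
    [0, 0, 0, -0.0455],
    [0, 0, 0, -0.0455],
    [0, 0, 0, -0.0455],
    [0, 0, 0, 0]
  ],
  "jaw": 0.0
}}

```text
refused: offsets[0]: [0, 0, 0, -0.0455] is too long (schema: maxItems 2). Nothing was moved.
```

Wrong form. The message asks for rows with the three-number parts in brackets of their own, so I'll send the same numbers that way.

>>> {"op": "nudge_tcp", "data": {
  "offsets": [
    [[0, 0, 0], -0.0455],
    [[0, 0, 0], -0.0455],
    [[0, 0, 0], -0.0455],
    [[0, 0, 0], -0.0455],
    [[0, 0, 0], 0]
  ],
  "jaw": 0.0
}}

```text
time: 0.82
tool_pos: [0.2275, 0.6353, 0.2497]
tcp_rot: [0.355, -3.121, 0.001]
wrist_force: [-0.2, 0.4, -0.2]
width: 0.003
grip_force: 0.0
```

>>> {"op": "nudge_tcp", "data": {
  "offsets": [
    [[-0.48, -0.8, 0], 0],
    [[-0.48, -0.8, 0], 0],
    [[-0.48, -0.8, 0], 0],
    [[-0.48, -0.8, 0], 0],
    [[-0.48, -0.8, 0], 0]
  ]
}}

```text
time: 1.45
tool_pos: [0.4313, 0.4245, 0.2501]
tcp_rot: [-0.353, 3.121, 0.0]
wrist_force: [0.5, -0.3, -0.5]
width: -0.001
grip_force: 0.0
```

>>> {"op": "nudge_tcp", "data": {
  "offsets": [
    [[-0.48, -0.8, 0], 0],
    [[-0.48, -0.8, 0], 0],
    [[-0.48, -0.8, 0], 0],
    [[-0.48, -0.8, 0], 0],
    [[0, 0, 0], 0]
  ]
}}

```text
time: 2.08
tool_pos: [0.5949, 0.2548, 0.2497]
tcp_rot: [-0.345, 3.122, -0.002]
wrist_force: [0.1, 1.7, -0.5]
width: -0.001
grip_force: 0.0
```

>>> {"op": "nudge_tcp", "data": {
  "offsets": [
    [[-0.32, -0.4, 0.8], 0],
    [[0, 0, 0.64], 0],
    [[0, 0, 0], 0],
    [[0, 0, 0], 0]
  ]
}}

```text
time: 2.58
tool_pos: [0.6177, 0.2395, 0.1614]
tcp_rot: [-0.358, 3.12, 0.001]
wrist_force: [0.7, -0.5, -0.1]
width: -0.002
grip_force: 0.0
```

```bash
python3 - <<'E'
from h import *
from scipy.spatial.transform import Rotation as Ro
s=bot.read_state();R=Ro.from_rotvec(s["tcp_rot"]).as_matrix();print(s["time"],s["tool_pos"],R.round(3),s["wrist_force"],s["width"])
for t in((.640,.242,.16),(.6185,.237,.16),(.426,.193,.16)):print((R.T@(np.array(t)-s["tool_pos"])).round(4))
im=vision.read_camera("side");cv2.imwrite("pics/s1.png",cv2.resize(im[150:350,200:420],None,fx=3,fy=3)[:600,:660,::-1])
im=vision.read_camera("wrist");cv2.imwrite("pics/w1.png",im[...,::-1])
c=vision.camera_info("side");T=np.linalg.inv(c["extrinsics"])
for z in(.25,.3,.35,.4,.45):
    p=c["intrinsics"]@(T@[.32,-.13,z,1])[:3];print(z,p[:2]/p[2])
E
```

```text
2.575 [0.61765207 0.23953631 0.16143272] [[-0.974 -0.226  0.001]
 [-0.226  0.974  0.001]
 [-0.001  0.    -1.   ]] [ 0.69081264 -0.48750804 -0.10181308] -0.0020005219487249835
[-0.0223 -0.0027  0.0015]
[-0.0002 -0.0027  0.0014]
[ 0.1972 -0.002   0.0011]
0.25 [389.72657864 135.34555125]
0.3 [392.05502156 118.81689032]
0.35 [394.52731282 101.26710902]
0.4 [397.15720747  82.59856593]
0.45 [399.96027201  62.70076088]
```

View pics/w1.png

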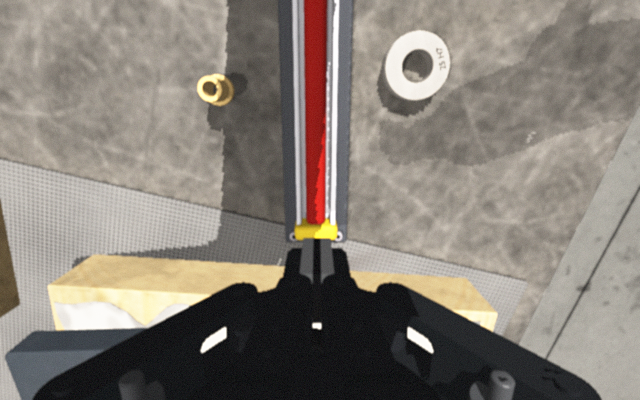

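View pics/s1.png

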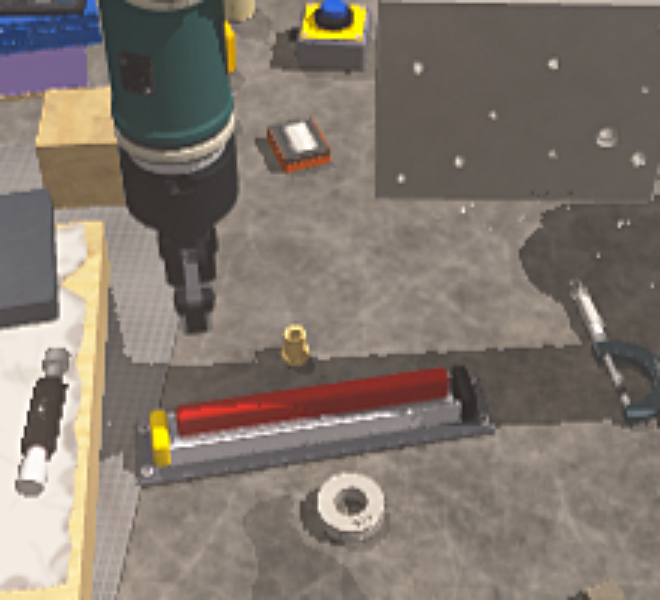

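The wrist view shows the bar running straight up the picture, with its near end at (317,222). The side view shows the tips above the yellow end. I'll refine the bar line from the wrist camera.

```bash
python3 - <<'E'
from h import *
from scipy.spatial.transform import Rotation as Ro
s=bot.read_state();R=Ro.from_rotvec(s["tcp_rot"]).as_matrix();p0=s["tool_pos"]
im=vision.read_camera("wrist")
pts,c,st=mask(im,(280,0,360,240),(172,8),100,40);print(st)
for y in(10,60,120,180,210,st[1]+st[3]-1):
    x=pts[pts[:,1]==y][:,0];P=onz("wrist",((x.min()+x.max())/2,y),.05);W=np.linalg.norm(onz("wrist",(x.min(),y),.05)-onz("wrist",(x.max()+1,y),.05))
    print(y,x.min(),x.max(),P.round(4),"w",W.round(4),"tool",(R.T@(P-p0)).round(4))
py,cy,sy=mask(im,(280,200,360,260),(20,35));print("yel",sy,onz("wrist",cy,.034))
E
```

```text
[ 304    0   23  224 4543]
10 305.0 326.0 [0.4908 0.2091 0.05  ] w 0.0147 tool [ 0.132  -0.0009  0.1124]
60 305.0 325.0 [0.5209 0.2157 0.05  ] w 0.0146 tool [ 0.1012 -0.0013  0.1125]
120 306.0 325.0 [0.5604 0.2252 0.05  ] w 0.0147 tool [ 0.0606 -0.001   0.1127]
180 306.0 325.0 [0.6046 0.2354 0.05  ] w 0.0155 tool [ 0.0153 -0.0011  0.1129]
210 307.0 324.0 [0.6286 0.2409 0.05  ] w 0.0144 tool [-0.0094 -0.0011  0.113 ]
223 318.0 318.0 [0.639  0.2454 0.05  ] w 0.0008 tool [-0.0205  0.0009  0.1131]
yel [294 218  44  22 693] [0.65202913 0.24647768 0.034     ]
```

In the tool's units: 0.04 m is 0.64, -0.0015 m is -0.024.

>>> {"op": "nudge_tcp", "data": {
  "offsets": [
    [[0, -0.024, 0.64], 0],
    [[0, 0, 0.56], 0],
    [[0, 0, 0.128], 0],
    [[0, 0, 0], 0],
    [[0, 0, 0], 0]
  ]
}}

```text
time: 3.35
tool_pos: [0.6195, 0.2376, 0.0795]
tcp_rot: [-0.357, 3.117, 0.001]
wrist_force: [1.1, 1.1, 0.1]
width: 0.0
grip_force: 0.0
```

>>> {"op": "nudge_tcp", "data": {
  "offsets": [
    [[0, 0, 0.032], 0],
    [[0, 0, 0.032], 0],
    [[0, 0, 0.032], 0],
    [[0, 0, 0], 0],
    [[0, 0, 0], 0]
  ]
}}

```text
time: 3.98
tool_pos: [0.6177, 0.2369, 0.0708]
tcp_rot: [0.358, -3.121, 0.0]
wrist_force: [0.5, 1.2, -0.6]
width: 0.001
grip_force: 0.0
```

In the tool's units: 0.002 m is 0.032.

>>> {"op": "nudge_tcp", "data": {
  "offsets": [
    [[0, 0, 0.032], 0],
    [[0, 0, 0.032], 0],
    [[0, 0, 0], 0],
    [[0, 0, 0], 0]
  ]
}}

```text
time: 4.47
tool_pos: [0.6179, 0.237, 0.0671]
tcp_rot: [-0.358, 3.121, 0.0]
wrist_force: [0.2, -0.3, 0.7]
width: -0.003
grip_force: 0.5
```

>>> {"op": "nudge_tcp", "data": {
  "offsets": [
    [[0, 0, 0.016], 0],
    [[0, 0, 0.016], 0],
    [[0, 0, 0], 0],
    [[0, 0, 0], 0]
  ]
}}

```text
time: 4.97
tool_pos: [0.6179, 0.237, 0.0652]
tcp_rot: [-0.358, 3.121, 0.0]
wrist_force: [-0.0, -0.0, 2.6]
width: 0.001
grip_force: 1.2
```

```bash
python3 - <<'E'
from h import *
a=[]
for i in range(6):vision.read_camera("wrist");s=bot.read_state();a.append(np.r_[s["tool_pos"],s["wrist_force"]])
print(np.mean(a,0).round(4),np.std(a,0).round(4))
E
```

```text
[ 0.6179  0.237   0.0651 -0.1562 -0.0182  2.2726] [0.     0.     0.     0.2439 0.4228 0.4743]
```

In the tool's units: 0.0015 m is 0.024.

>>> {"op": "nudge_tcp", "data": {
  "offsets": [
    [[0, 0, 0.024], 0],
    [[0, 0, 0], 0],
    [[0, 0, 0], 0]
  ]
}}

```text
time: 5.65
tool_pos: [0.6179, 0.237, 0.0636]
tcp_rot: [-0.358, 3.121, 0.0]
wrist_force: [-0.7, -0.2, 2.4]
width: -0.003
grip_force: 1.7
```

>>> {"op": "nudge_tcp", "data": {
  "offsets": [
    [[0.16, 0, 0], 0],
    [[0.16, 0, 0], 0],
    [[0.16, 0, 0], 0],
    [[0.16, 0, 0], 0],
    [[0.16, 0, 0], 0]
  ]
}}

```text
time: 6.28
tool_pos: [0.5685, 0.2255, 0.0637]
tcp_rot: [-0.358, 3.121, 0.0]
wrist_force: [2.6, 0.8, 3.5]
width: 0.0
grip_force: 1.7
```

In the tool's units: 0.01 m is 0.16.

>>> {"op": "nudge_tcp", "data": {
  "offsets": [
    [[0.16, 0, 0], 0],
    [[0.16, 0, 0], 0],
    [[0.16, 0, 0], 0],
    [[0.16, 0, 0], 0],
    [[0.16, 0, 0], 0]
  ]
}}

```text
time: 6.9
tool_pos: [0.5198, 0.2142, 0.0635]
tcp_rot: [-0.358, 3.121, -0.0]
wrist_force: [3.2, 1.1, 4.0]
width: 0.001
grip_force: 1.8
```

>>> {"op": "nudge_tcp", "data": {
  "offsets": [
    [[0.16, 0, 0], 0],
    [[0.16, 0, 0], 0],
    [[0.16, 0, 0], 0],
    [[0.16, 0, 0], 0],
    [[0.16, 0, 0], 0]
  ]
}}

```text
time: 7.52
tool_pos: [0.471, 0.2029, 0.0635]
tcp_rot: [0.358, -3.121, 0.0]
wrist_force: [2.3, 1.0, 2.7]
width: 0.0
grip_force: 1.8
```

>>> {"op": "nudge_tcp", "data": {
  "offsets": [
    [[0.16, 0, 0], 0],
    [[0.16, 0, 0], 0],
    [[0.16, 0, 0], 0],
    [[0, 0, 0], 0],
    [[0, 0, 0], 0]
  ]
}}

```text
time: 8.15
tool_pos: [0.4405, 0.1957, 0.0627]
tcp_rot: [0.357, -3.117, 0.001]
wrist_force: [-2.9, 0.9, 4.0]
width: -0.002
grip_force: 2.1
```

In the tool's units: -0.06 m is -0.96, -0.05 m is -0.8.

>>> {"op": "nudge_tcp", "data": {
  "offsets": [
    [[0, 0, -0.24], 0],
    [[0, 0, -0.8], 0],
    [[0, 0, -0.96], 0],
    [[0, 0, -0.96], 0],
    [[0, 0, -0.96], 0]
  ]
}}

```text
time: 8.78
tool_pos: [0.4421, 0.196, 0.3109]
tcp_rot: [-0.357, 3.121, -0.0]
wrist_force: [1.4, 1.0, 0.1]
width: 0.0
grip_force: 0.0
```

>>> {"op": "nudge_tcp", "data": {
  "offsets": [
    [[-0.32, -0.32, -0.8], 0],
    [[-0.32, -0.64, -0.48], 0],
    [[-0.32, -0.8, 0], 0],
    [[0, -0.8, 0], 0],
    [[0, -0.8, 0], 0]
  ]
}}

```text
time: 9.4
tool_pos: [0.5487, 0.0036, 0.3889]
tcp_rot: [0.358, -3.121, 0.0]
wrist_force: [0.6, 0.0, -0.2]
width: -0.002
grip_force: 0.0
```

>>> {"op": "nudge_tcp", "data": {
  "offsets": [
    [[0, -0.8, 0], 0],
    [[0, -0.8, 0], 0],
    [[0, -0.8, 0], 0],
    [[0, -0.8, 0], 0],
    [[0, -0.64, 0], 0]
  ]
}}

```text
time: 10.02
tool_pos: [0.6026, -0.2307, 0.3886]
tcp_rot: [0.356, -3.121, 0.0]
wrist_force: [0.0, 0.8, 0.3]
width: 0.001
grip_force: 0.0
```

>>> {"op": "nudge_tcp", "data": {
  "offsets": [
    [[0.48, -0.8, 0], 0],
    [[0.48, -0.544, 0], 0],
    [[0.24, 0, 0.48], 0],
    [[0, 0, 0.8], 0],
    [[0, 0, 0], 0]
  ]
}}

```text
time: 10.65
tool_pos: [0.5457, -0.326, 0.3033]
tcp_rot: [0.356, -3.113, -0.011]
wrist_force: [0.4, 0.6, -0.2]
width: -0.0
grip_force: 0.0
```

```bash
python3 - <<'E'
from h import *
from scipy.spatial.transform import Rotation as Ro
vision.read_camera("top")
s=bot.read_state();R=Ro.from_rotvec(s["tcp_rot"]).as_matrix();p0=s["tool_pos"]
print(s["time"],p0,s["wrist_force"],(R.T@(np.array([.545,-.328,.0823])-p0)).round(4))
im=vision.read_camera("wrist");cv2.imwrite("pics/w2.png",im[...,::-1])
pts,c,st=mask(im,(200,0,440,400),(105,125));print(st,c)
cc=(pts.min(0)+pts.max(0))/2;P=onz("wrist",cc,.0633);print(P,(R.T@(P-p0)).round(4))
print("diam",np.linalg.norm(onz("wrist",(pts[:,0].min(),cc[1]),.0633)-onz("wrist",(pts[:,0].max()+1,cc[1]),.0633)))
E
```

```text
10.7 [ 0.54739059 -0.32679008  0.30669152] [-0.1275875   0.55818143  0.69642068] [ 0.0018 -0.0014  0.2244]
[300 153  26  27 560] [312.68035714 166.11964286]
[ 0.54904771 -0.3321511   0.0633    ] [-0.0013 -0.0065  0.2434]
diam 0.031140122502570037
```

View pics/w2.png

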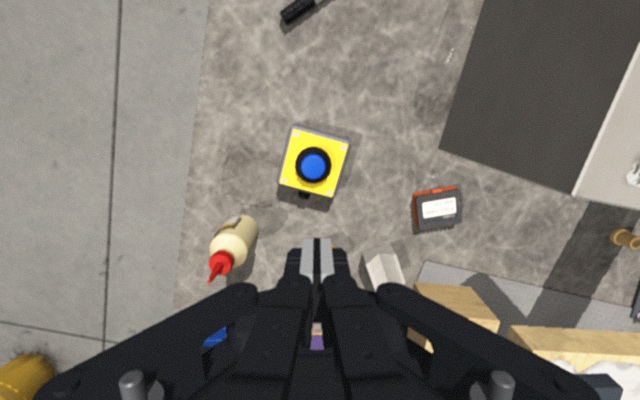

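The wrist view shows the button at (313,166) and the bottle at (228,245), clear of the descent. I'll go down partway and measure again.

In the tool's units: 0.05 m is 0.8, 0.04 m is 0.64.

>>> {"op": "nudge_tcp", "data": {
  "offsets": [
    [[0, -0.048, 0.8], 0],
    [[0, 0, 0.8], 0],
    [[0, 0, 0.64], 0],
    [[0, 0, 0], 0],
    [[0, 0, 0], 0]
  ]
}}

```text
time: 11.38
tool_pos: [0.5515, -0.3313, 0.1722]
tcp_rot: [-0.358, 3.117, -0.005]
wrist_force: [0.1, 0.0, 0.9]
width: -0.0
grip_force: 0.0
```

```bash
python3 - <<'E'
from h import *
from scipy.spatial.transform import Rotation as Ro
s=bot.read_state();R=Ro.from_rotvec(s["tcp_rot"]).as_matrix();p0=s["tool_pos"]
print(s["time"],p0,(R.T@(np.array([.545,-.328,.0823])-p0)).round(4))
im=vision.read_camera("wrist")
pts,c,st=mask(im,(200,0,440,400),(105,125));print(st,c)
cc=(pts.min(0)+pts.max(0))/2;P=onz("wrist",cc,.0633);print(P,(R.T@(P-p0)).round(4))
im=vision.read_camera("top");p,c,st=mask(im,(415,140,450,170),(172,8));print("spout",onz("top",c,.14))
E
```

```text
11.375 [ 0.55151868 -0.33134464  0.17216761] [0.0059 0.0051 0.0898]
[ 300  173   40   40 1245] [319.65381526 192.52289157]
[ 0.54579005 -0.33128118  0.0633    ] [0.0059 0.0018 0.1088]Traceback (most recent call last):
  File "<stdin>", line 8, in <module>
  File "h.py", line 18, in mask
    i=1+np.argmax(st[1:,4]);ys,xs=np.where(l==i);return np.c_[xs,ys].astype(np.float32),ce[i],st[i]
        ~~~~~~~~~^^^^^^^^^^
    return _wrapfunc(a, 'argmax', axis=axis, out=out, **kwds)
    return bound(*args, **kwds)
ValueError: attempt to get argmax of an empty sequence
```

In the tool's units: 0.04 m is 0.64, 0.0055 m is 0.088.

>>> {"op": "nudge_tcp", "data": {
  "offsets": [
    [[0.088, 0.048, 0.64], 0],
    [[0, 0, 0.56], 0],
    [[0, 0, 0.096], 0],
    [[0, 0, 0], 0],
    [[0, 0, 0], 0]
  ]
}}

```text
time: 12.1
tool_pos: [0.545, -0.3296, 0.0902]
tcp_rot: [-0.357, 3.118, -0.004]
wrist_force: [0.0, -0.3, 0.8]
width: 0.002
grip_force: 0.0
```

>>> {"op": "nudge_tcp", "data": {
  "offsets": [
    [[0, 0, 0.064], 0],
    [[0, 0, 0.032], 0],
    [[0, 0, 0.032], 0],
    [[0, 0, 0], 0],
    [[0, 0, 0], 0]
  ]
}}

```text
time: 12.72
tool_pos: [0.5437, -0.3289, 0.08]
tcp_rot: [-0.358, 3.12, -0.001]
wrist_force: [-0.1, -0.9, 2.9]
width: 0.004
grip_force: 1.5
```

Contact at TCP z ≈ 0.081. I'll press on in small steps until the stop shows in the force.

In the tool's units: 0.002 m is 0.032, 0.001 m is 0.016.

>>> {"op": "nudge_tcp", "data": {
  "offsets": [
    [[0, 0, 0.032], 0],
    [[0, 0, 0.016], 0],
    [[0, 0, 0.016], 0],
    [[0, 0, 0], 0],
    [[0, 0, 0], 0]
  ]
}}

```text
time: 13.35
tool_pos: [0.5438, -0.3289, 0.0767]
tcp_rot: [-0.358, 3.12, -0.001]
wrist_force: [-1.5, 1.1, 8.2]
width: -0.001
grip_force: 4.4
```

>>> {"op": "nudge_tcp", "data": {
  "offsets": [
    [[0, 0, 0.016], 0],
    [[0, 0, 0.016], 0],
    [[0, 0, 0], 0],
    [[0, 0, 0], 0]
  ]
}}

```text
time: 13.85
tool_pos: [0.5439, -0.3289, 0.0765]
tcp_rot: [-0.358, 3.12, -0.001]
wrist_force: [-3.9, 3.2, 17.8]
width: -0.001
grip_force: 9.0
```

The button is on its stop: the force rises with no further travel, and the tip is at 57.6 mm against an expected 57.3. Now I'll release, lift clear and check.

In the tool's units: -0.06 m is -0.96, -0.05 m is -0.8.

>>> {"op": "nudge_tcp", "data": {
  "offsets": [
    [[0, 0, -0.08], 0],
    [[0, 0, -0.32], 0],
    [[0, 0, -0.8], 0],
    [[0, 0, -0.96], 0],
    [[0, 0, -0.96], 0]
  ]
}}

```text
time: 14.48
tool_pos: [0.5424, -0.3279, 0.2698]
tcp_rot: [0.358, -3.119, -0.002]
wrist_force: [1.4, 0.1, 0.5]
width: -0.002
grip_force: 0.0
```

>>> {"op": "nudge_tcp", "data": {
  "offsets": [
    [[0, 0, -0.48], 0],
    [[0, 0, 0], 0],
    [[0, 0, 0], 0],
    [[0, 0, 0], 0]
  ]
}}

```text
time: 14.98
tool_pos: [0.5422, -0.3278, 0.2957]
tcp_rot: [0.357, -3.118, -0.005]
wrist_force: [-1.1, 0.3, -0.3]
width: -0.004
grip_force: 0.0
```

```bash
python3 - <<'E'
from h import *
im=vision.read_camera("side");cv2.imwrite("pics/s3.png",cv2.resize(im[100:350,220:420],None,fx=2.4,fy=2.4)[...,::-1])
r=cv2.minAreaRect(mask(im,(240,260,370,320),(172,6))[0]);print(r)
p,c,st=mask(im,(295,140,330,175),(105,125));print(c,st)
E
```

```text
((303.86798095703125, 283.11981201171875), (10.087150573730469, 91.67440032958984), 81.46923065185547)
[311.28205128 152.15384615] [307 150   9   6  39]
```

View pics/s3.png

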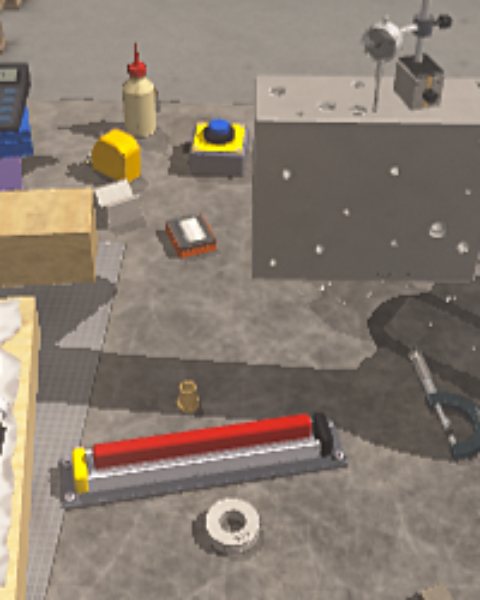

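The bar at (200,440) and the button at (218,130) are both up again. The bushing, ring, boxes and bottle stand where they were, and the arm is clear.

```bash
python3 -c "
from workcell import bot, vision, finish_job
print(finish_job())"
```

```text
the job is handed in; nothing more can be done
None
```

The job is done and handed in at about 15 s: I stroked the trip bar from the yellow end to the black end about 4 mm down (force readings up to about 4 N), let it spring up, then pressed the reset button to its stop and released it; the last picture shows both up and nothing nearby moved.

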